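Clamp a bearing housing in the inspection vise

ROBOT

A 6-joint arm with a two-finger parallel gripper is mounted at the origin on a cart in front of the work surface, level with it; the furniture and walls round the work are solid. World frame = base frame: x ahead of the robot, y to its left, z up, the work surface at z = 0. Lengths are in mm, angles in rad, forces in N, time in s.
With the tool pointing down it reaches from about 300 to 775 mm from the base axis. Payload 14.6 kg.
Tool frame: the origin (TCP) lies between the finger pads; the fingertips stand 8 mm ahead of it and the grasp point (between the pads) lies 11 mm behind it; z points along the fingers, y is the direction in which the jaws open and shut (so a half turn about z gives the same grasp; the last joint's range is limited). The gripper opens to 94 mm and grips with 3 to 60 N. Pads are 16 mm wide; open, the fingers measure 119 mm over their backs; the gripper's body (75 mm by 177 mm) begins 78 mm behind the grasp point.
Start: joints at [-1.196, 0.3, 1.521, -0, 1.321, -0.067], TCP at [235.154, -497.184, 213.446] pointing down, gripper open.
Joint ranges: [-3.03, 3.03], [-0.79, 2.21], [0.23, 2.52], [-1.04, 4.18], [0, 3.07], [-2.55, 2.55]. Speed limits (rad/s): [2.22, 2.22, 2.57, 3.14, 3.14, 3.14].

INTERFACE

Orientations are given as [roll, pitch, yaw] about the fixed x, y, z axes, in that order (R = Rz(yaw) Ry(pitch) Rx(roll)).
In Python, from cell import manip, cams, models gives the robot as it stands. The module is installed in compiled form; this text tells all that it offers.
- The arm moves only by the shell command python3 -m pendant 'ROWS' [OPENING] [FORCE]. ROWS is JSON, a list that holds one entry, the list of rows, each a list of 4 numbers: the shift along the tool's x, y, z in cm, then the turn about the tool's z in rad. In form: [[[x, y, z, roll], ...]]. A call has 1 to 5 rows; each row is the pose to reach, as a shift and turn from the pose commanded when the call began, along the tool's axes at that moment; what a row does not reach only later rows make up. A row lasts 1/10 s, in which the tool goes at most 50 mm and 8.59 degrees, less where a joint would pass 70% of its speed; a pose out of reach is approached as far as the arm can. A call with a gripper value outside its range is refused whole. OPENING is the opening, from -1 (shut) to 1 (fully open), so that 0 is half open, set as the call begins (- or left out, the last holds). The fingers move at their own pace and stop on an object; FORCE is the grip in N (left out, the last holds). Time passes only in rows, so rows that repeat a pose let the fingers close. It gives the time, the measured TCP pose, the force and the opening at its end, in the units of the state.
- manip.read_state(): the state, without advancing time (a new reading comes with each control period).
- cams.camera(name): name is "side" or "top"; returns a dict with "frame" (400x640x3 uint8, red, green, blue), "K" (3x3 intrinsics, pixels), "D" ([k1, k2, p1, p2, k3] as OpenCV has them; the pictures are not rectified), "pose" (4x4, takes a point from camera to world coordinates). Camera axes: x right, y down, z forward; pixel columns grow to the right and rows downward; lengths in mm; the calibration is good to about 2 mm. A picture is of the moment at which its call begins. There is no depth.
- manip.sign_off(): hands the job in, once; it reports no verdict.
Trained networks look in the newest picture that a camera, given by its name, has taken for a name from the list of things; names that differ only in an ending like _2 or _b are one class to them, and where a whole thing is asked for, a point or a joint stands for the part that bears it (a point fixed in the world has none). Each returns a list of dicts, best first, with "score" (0 to 1); they miss things now and then, are a little off and sometimes report something else, mostly with a low value. They report only what shows in the picture. A call takes as long as a camera call. They do not tell look-alikes from the thing itself.
- models.regions_of(camera, name): "pixels" (400x640 bool, what is visible of it) and "point" ([column, row] in pixels, amid what is visible of it).
The state is a dict: "clock": time; "joints": joint angles; "qd": joint speeds; "effort": joint torques, N m; "eef_pos": TCP position; "eef_rot": TCP orientation; "wrist_force": force on the tool from outside, world axes, zero at the start; "moment": the same for the moment, N m; "finger_gap": finger opening in mm.
Only numpy, scipy, OpenCV 4.12 (cv2) and the standard library are available. Lean on these libraries where they do the work, as an engineer would, in place of code of your own. Each camera call takes 0.05 s, during which the arm holds its last target.

TASK

Clamp the loose bearing housing in the small vise for inspection: set it flat on the two parallels, collar up, its long side along the jaws and centred in them, and push it up against the fixed jaw while the sliding jaw is still open. Then slide the movable jaw firmly onto the housing so that it is gripped between the jaws, and let go. Do not disturb the other things on the bench.

Things in the scene. Friction and masses are not known exactly. Their poses are not given: they have to be found in the camera images.
- housing_center (a point): bearing housing: bare steel block with a round bored collar on top, 0.45 kg, upright on the bench. The point is the centre of its foot, 15 mm above its underside. Foot 40 mm along its own x, 60 mm along its own y (long side), 30 mm high; collar in the middle 34 mm across, 16 mm tall (46 mm overall). Grip it across the two short ends (60 mm apart) or by the collar. Either way round is the same.
- vise: small grey vise with 50 mm wide jaws, fixed to the bench. Origin at bench level; x points from the sliding to the fixed jaw (roughly away from the robot), y along the jaws, z up. Foot x -96 to +88 mm, 84 mm wide; bed top 18 mm up. The seated housing has its foot's centre at x +20, y 0, z 49 mm and overhangs the jaws by 5 mm at each end.
- fixed_face (a point): steel plate of the fixed jaw, 50 mm wide, flat; the point is the centre of its face that meets the housing, at x +40 mm, z 38 mm of the vise. Both jaws' plates reach 56 mm above the bench (a screw head on the sliding jaw 60 mm).
- parallels_top (a point): two steel parallels fixed on the vise bed along the jaws, at x +10 and +30 mm of the vise, each 6 mm wide, 44 mm long, tops 34 mm above the bench. The point lies midway between them at the height of their tops.
- vise_jaw (a joint): travel of the sliding jaw in m along the vise's +x: at 0 it is fully open (66 mm between the jaw faces), the gap is 66 mm less the travel, and it meets a seated housing at 0.026. It starts between 0 and 0.012. Stiff on its ways: it needs about 6 N to move and stays where it is left.
- jaw_face (a point): flat steel plate on the sliding jaw, 50 mm wide and 36 mm tall; the point is the centre of its face that meets the housing, 38 mm above the bench.
- jaw_back (a point): centre of the ribbed upright back face of the sliding jaw, 40 mm above the bench: the place to push on, along the vise's +x. The face is 34 mm behind the clamping face and spans 22 to 57 mm above the bench (bed at 18 mm, nothing else behind it).
- ring_case: fixed wooden instrument case to the right of the work, its lid standing open on the far side to 0.20 m above the bench, 240 mm wide along y; origin under its middle. Travel well above it (0.25 m or more).
- grease_tin: bystander: round grease tin, 63 mm across, 43 mm tall; origin under its centre
- plug_gauge: bystander: steel plug gauge standing upright, 35 mm across, 102 mm tall; origin under its centre
- tape_roll: bystander: roll of tape lying flat, 78 mm across, 19 mm tall; origin under its centre
- micrometer: bystander: micrometer lying flat, 49 x 135 x 15 mm; origin under its middle
Mind the look-alikes: they are no part of the job. What is shaped like the part that bears housing_center but black is not meant.

How it is judged (in metres and radians):
On the way, in this order (a step that is already met when the one before it is completed fails the run):
1. the housing sits flat on both parallels, square and up against the fixed jaw, with the sliding jaw still clear of it (z of housing_center in the frame of vise between 0.0475 and 0.0505 m and y of housing_center in the frame of vise between -0.01 and 0.01 m and angle between housing_center's own z axis and vertical below 0.05 rad and angle between the x axis of housing_center and the x axis of vise, either way round below 0.06 rad and x of housing_center in the frame of vise above 0.0175 m and value of joint vise_jaw below 0.022 m), for 0.2 s.
2. the sliding jaw is closed onto the housing (z of housing_center in the frame of vise between 0.0475 and 0.0505 m and y of housing_center in the frame of vise between -0.01 and 0.01 m and angle between housing_center's own z axis and vertical below 0.05 rad and angle between the x axis of housing_center and the x axis of vise, either way round below 0.06 rad and x of housing_center in the frame of vise above 0.0183 m and value of joint vise_jaw above 0.0245 m and contact force between housing and vise_jaw_c3 above 1.5 N), for 0.2 s.
At the end, for the whole second after the job is handed in: Housing at rest on both parallels (height within 1.5 mm, tilt under 0.05 rad), square to the jaws within 0.06 rad, within 10 mm of their middle and 1.7 mm of the fixed jaw; the sliding jaw has travelled over 24.5 mm and presses on the housing with over 1.5 N after release (all of step 2 and linear speed of housing below 0.01 m/s); the robot touches nothing.
It fails at once if the grease tin or the plug gauge is pushed more than 20 mm or knocked over (distance of any of grease_tin, plug_gauge from where it was at the start of the episode above 0.02 m or angle between plug_gauge's own z axis and vertical above 0.5 rad).
It also fails if it takes over 54 s, if anything falls off the work surface, if the arm or the gripper's body presses on something with over 40 N, if the wrist force passes 120 N, or if a joint passes its speed limit or range.

## Working session

There is one attempt and no reset: what is moved stays moved. The work goes in short steps, Python scripts to look and compute and a shell command to move; the robot and the scene stay as the last step left them, time stands still between calls to the robot, and variables do not carry over. Pictures are saved under pics/ and viewed, and the job is handed in when it is done.

```bash
mkdir -p pics
python3 - <<'E'
from cell import manip,cams,models
import cv2,numpy as np
print({k:np.round(v,3) for k,v in manip.read_state().items()})
for c in("side","top"):
    d=cams.camera(c); cv2.imwrite(f"pics/{c}0.png",d["frame"][:,:,::-1])
    print(c,d["K"],d["D"],np.round(d["pose"],3))
    for n in("housing_center","vise","fixed_face","jaw_face","jaw_back","vise_jaw","parallels_top","ring_case","grease_tin","plug_gauge","tape_roll","micrometer"):
        try:
            for r in models.regions_of(c,n)[:3]: print(n,round(r["score"],2),np.round(r["point"],1),r["pixels"].sum())
        except Exception as e: print(n,e)
E
```

```text
{'clock': np.float64(0.0), 'joints': array([-1.196,  0.3  ,  1.522,  0.   ,  1.321, -0.067]), 'qd': array([-0.002, -0.   , -0.   , -0.002,  0.001, -0.001]), 'effort': array([ 2.0000e-03, -5.3181e+01, -3.5273e+01,  7.1000e-02,  2.4000e-02,
       -0.0000e+00]), 'eef_pos': array([ 235.068, -496.956,  212.903]), 'eef_rot': array([-3.14 , -0.   ,  0.442]), 'wrist_force': array([-0.118,  0.375,  0.048]), 'moment': array([-0.031,  0.031, -0.031]), 'finger_gap': np.float64(93.886)}
side [[427.11641041   0.         326.29086416]
 [  0.         427.11641041 202.35452927]
 [  0.           0.           1.        ]] [-0.11796422  0.          0.          0.          0.        ] [[ 7.300000e-02  8.820000e-01 -4.660000e-01  1.054090e+03]
 [ 9.970000e-01 -6.000000e-02  4.300000e-02 -4.358700e+01]
 [ 1.000000e-02 -4.680000e-01 -8.840000e-01  1.020932e+03]
 [ 0.000000e+00  0.000000e+00  0.000000e+00  1.000000e+00]]
housing_center 0.73 [198.3 181.2] 339
housing_center 0.6 [359.6 218.9] 439
vise 0.6 [412.6 210.6] 1842
fixed_face 0.94 [412. 208.] 1973
jaw_face 0.72 [413.3 197.5] 355
jaw_back 0.61 [415.8 
[... 537 characters left out ...]
00e+00 -2.00000e-02 -7.00000e-03 -7.52400e+00]
 [ 1.00000e-02 -1.49000e-01 -9.89000e-01  1.33834e+03]
 [ 0.00000e+00  0.00000e+00  0.00000e+00  1.00000e+00]]
housing_center 0.59 [424.4 247.3] 293
housing_center 0.58 [286.2 198.7] 261
vise 0.93 [241.4 209.3] 1401
fixed_face 0.9 [244.5 207.9] 1403
jaw_face 0.65 [241.3 214.2] 193
jaw_back 0.64 [236.6 216.6] 196
vise_jaw 0.76 [238.8 215.8] 161
vise_jaw 0.45 [287.2 257.7] 230
parallels_top 0.7 [242.2 207.9] 1437
parallels_top 0.6 [240.  213.8] 165
grease_tin 0.85 [284.7 160.5] 312
grease_tin 0.52 [287.  200.5] 249
grease_tin 0.47 [221.5 146.3] 178
plug_gauge 0.71 [217.8 146.7] 197
tape_roll 0.76 [221.2 258.1] 313
micrometer 0.75 [288.  254.8] 195
```

Run:
```python
import cv2
a=cv2.imread("pics/side0.png");b=cv2.imread("pics/top0.png")
cv2.imwrite("pics/s1.png",cv2.resize(a[100:340,150:490],None,fx=2.3,fy=2.3,interpolation=cv2.INTER_CUBIC))
cv2.imwrite("pics/t1.png",cv2.resize(b[110:310,190:460],None,fx=2.9,fy=2.9,interpolation=cv2.INTER_CUBIC))
```

```text
(no output)
```

View pics/s1.png

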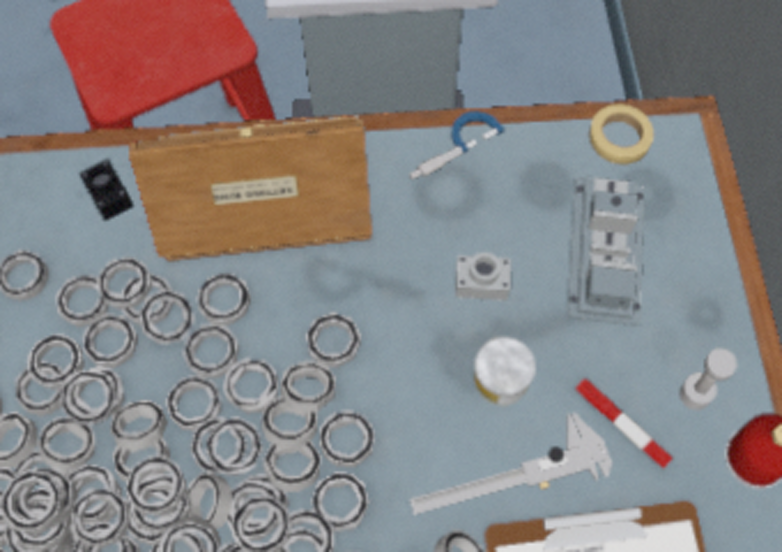

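View pics/t1.png

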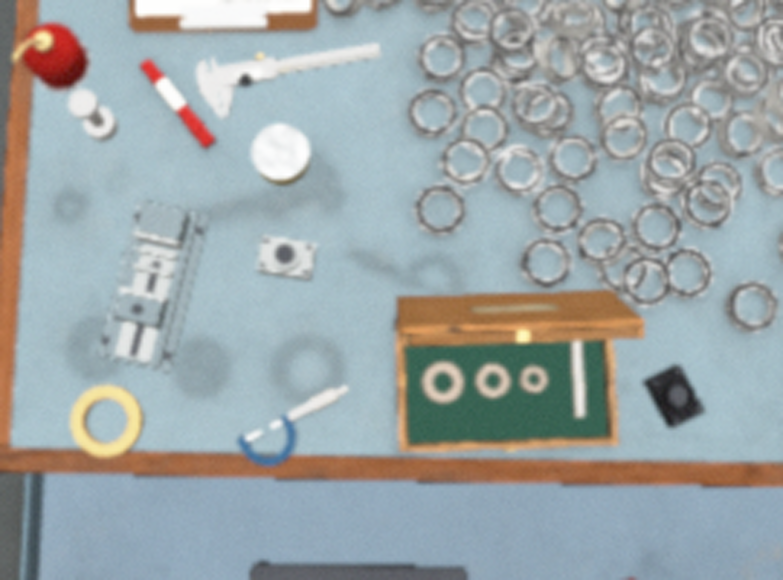

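```bash
cat > h.py <<'E'
import cv2,numpy as np
from cell import manip,cams,models
def grab(c):
    d=cams.camera(c); d["n"]=c; return d
def proj(d,P):
    T=np.linalg.inv(np.array(d["pose"])); r,_=cv2.Rodrigues(T[:3,:3])
    return cv2.projectPoints(np.asarray(P,float).reshape(-1,1,3),r,T[:3,3],np.array(d["K"]),np.array(d["D"],float))[0].reshape(-1,2)
def back(d,uv,z):
    n=cv2.undistortPoints(np.asarray(uv,float).reshape(-1,1,2),np.array(d["K"]),np.array(d["D"],float)).reshape(-1,2)
    T=np.array(d["pose"]); r=np.c_[n,np.ones(len(n))]@T[:3,:3].T; o=T[:3,3]
    s=(z-o[2])/r[:,2]; return o+s[:,None]*r
def zoom(img,box,f,name,polys=(),d=None):
    x0,y0,x1,y1=box
    im=cv2.resize(np.ascontiguousarray(img[y0:y1,x0:x1,::-1]),None,fx=f,fy=f,interpolation=cv2.INTER_CUBIC)
    for P,col in polys:
        p=((proj(d,P)-[x0,y0]+.5)*f-.5)
        cv2.polylines(im,[np.round(p*8).astype(np.int32)],False,col,1,cv2.LINE_AA,3)
    cv2.imwrite(name,im); return im
def rect(x0,x1,y0,y1,z):
    return np.array([[x0,y0,z],[x1,y0,z],[x1,y1,z],[x0,y1,z],[x0,y0,z]],float)
def place(P,x,y,yaw):
    c,s=np.cos(yaw),np.sin(yaw); P=np.asarray(P,float)
    return np.c_[c*P[:,0]-s*P[:,1]+x,s*P[:,0]+c*P[:,1]+y,P[:,2]]
def circ(r,z):
    t=np.linspace(0,2*np.pi,33); return np.c_[r*np.cos(t),r*np.sin(t),0*t+z]
def housing(x,y,yaw,z0=0):
    return [(place(rect(-20,20,-30,30,z0),x,y,yaw),(0,255,255)),(place(rect(-20,20,-30,30,z0+30),x,y,yaw),(0,255,0)),(place(circ(17,z0+46),x,y,yaw),(0,0,255))]
def vise(x,y,yaw,t=None):
    L=[(rect(-96,88,-42,42,0),(0,255,255)),([[40,-25,56],[40,25,56]],(0,0,255)),(rect(7,13,-22,22,34),(255,0,255)),(rect(27,33,-22,22,34),(255,0,255))]
    if t is not None: L+=[(rect(-60+t,-26+t,-25,25,56),(0,255,0))]
    return [(place(P,x,y,yaw),c) for P,c in L]
E
python3 - <<'E'
from h import *
for c in("side","top"):
    d=grab(c)
    b={"side":[(335,195,385,245),(385,165,445,245)],"top":[(265,180,310,220),(215,170,270,245)]}[c]
    ims=[zoom(d["frame"],bb,7,f"pics/{c}_z{i}.png") for i,bb in enumerate(b)]
    hh=max(i.shape[0] for i in ims)
    cv2.imwrite(f"pics/{c}_zz.png",np.hstack([np.pad(i,((0,hh-i.shape[0]),(0,0),(0,0))) for i in ims]))
    for n in("housing_center","vise","plug_gauge","grease_tin"):
        for r in models.regions_of(c,n)[:2]:print(c,n,r["score"],back(d,[r["point"]],20).round(0))
E
```

```text
side housing_center 0.96 [[586.  82.  20.]]
side housing_center 0.79 [[ 444. -343.   20.]]
side vise 0.79 [[559. 233.  20.]]
side plug_gauge 0.81 [[724. 315.  20.]]
side grease_tin 0.95 [[691.  94.  20.]]
side grease_tin 0.31 [[406.  77.  20.]]
top housing_center 0.73 [[ 437. -349.   20.]]
top housing_center 0.72 [[594.  89.  20.]]
top vise 0.76 [[555. 229.  20.]]
top plug_gauge 0.75 [[755. 315.  20.]]
top grease_tin 0.64 [[705.  90.  20.]]
```

View pics/side_zz.png

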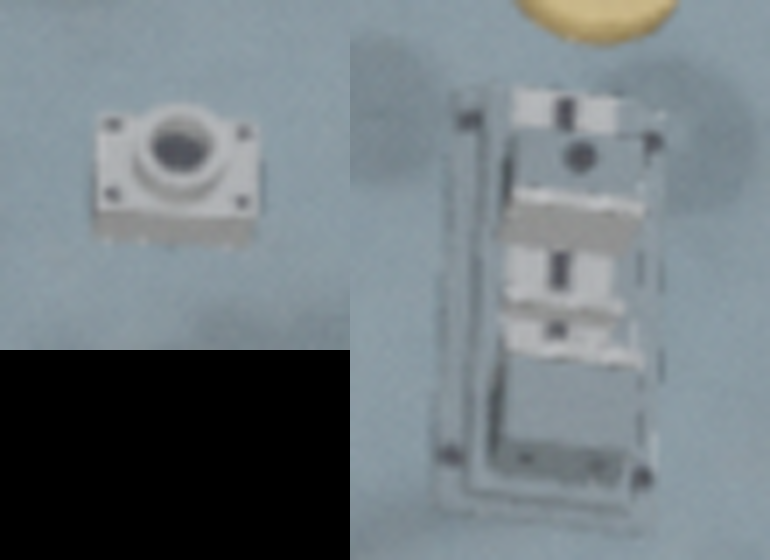

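View pics/top_zz.png

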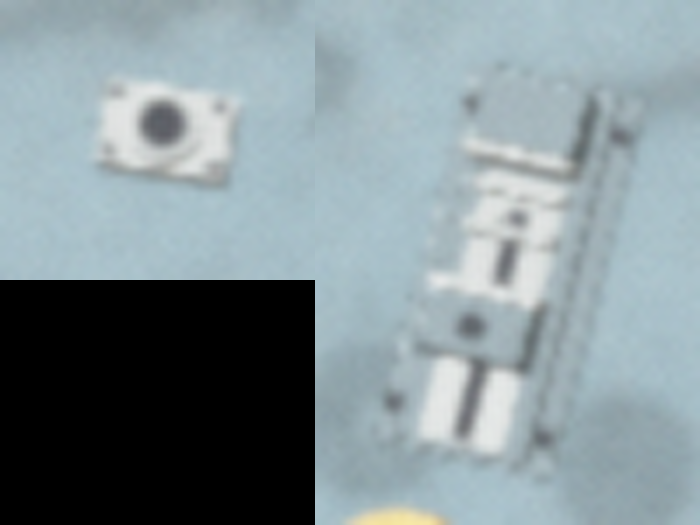

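```bash
cat > fit.py <<'E'
from h import *
from scipy.optimize import least_squares
ds=grab("side"); dt=grab("top")
def px(z,box,off=0): z=np.array(z,float); return np.c_[(z[:,0]-off+.5)/7-.5+box[0],(z[:,1]+.5)/7-.5+box[1]]
hs=px([(98,110),(258,125),(258,213),(95,210),(182,145)],(335,195)); ht=px([(105,80),(238,97),(228,180),(98,163),(162,124)],(265,180))
# foot top corners: order fit by yaw guess; side: image right=+y, up = -x ; top: image right=-y, up=+x
Ps=np.array([[-20,-30,30],[-20,30,30],[20,30,30],[20,-30,30],[0,0,46.]]); Pt=np.array([[20,30,30],[20,-30,30],[-20,-30,30],[-20,30,30],[0,0,46.]])
f=lambda p:np.r_[(proj(ds,place(Ps,*p))-hs).ravel(),(proj(dt,place(Pt,*p))-ht).ravel()]
r=least_squares(f,[590,85,0],x_scale=[1,1,.01]);print("H",r.x.round(3),r.fun.round(1)); H=r.x
for ff,n in((lambda p:f(p)[:10],"side"),(lambda p:f(p)[10:],"top")): print(n,least_squares(ff,H,x_scale=[1,1,.01]).x.round(3))
vs=px([(432,508),(643,535),(455,92),(665,112),(503,350),(643,362),(515,190),(643,208)],(385,165),350)
vt=px([(640,100),(545,475),(380,435),(465,148),(580,176),(430,280),(540,307)],(215,170),315)
def g(p,w="b"):
    x,y,a,t=p
    A=[[88,-42,0],[88,42,0],[-96,-42,0],[-96,42,0],[42,-25,56],[42,25,56],[-28+t,-25,56],[-28+t,25,56]]
    B=[[88,-42,0],[-96,-42,0],[-96,42,0],[42,25,56],[42,-25,56],[-28+t,25,56],[-28+t,-25,56]]
    a_=(proj(ds,place(A,x,y,a))-vs).ravel(); b_=(proj(dt,place(B,x,y,a))-vt).ravel()
    return np.r_[a_,b_] if w=="b" else a_ if w=="s" else b_
for w in"bst":
    r=least_squares(g,[560,230,-.1,5],args=(w,),x_scale=[1,1,.01,1]);print("V",w,r.x.round(3),r.fun.reshape(-1,2).round(1).tolist())
    if w=="b":V=r.x
def ov(d,box,name,polys): return zoom(d["frame"],box,7,name,polys,d)
for d,bs in((ds,[(335,195,385,245),(385,165,445,245)]),(dt,[(265,180,310,220),(215,170,270,245)])):
    a=ov(d,bs[0],"pics/a.png",housing(*H)); b=ov(d,bs[1],"pics/b.png",vise(*V)); hh=max(a.shape[0],b.shape[0])
    cv2.imwrite(f"pics/{d['n']}_ov.png",np.hstack([np.pad(i,((0,hh-i.shape[0]),(0,0),(0,0))) for i in(a,b)]))
E
python3 fit.py
```

```text
H [ 5.83136e+02  8.69660e+01 -1.15000e-01] [-0.3  0.5 -0.1 -0.7 -0.   0.7 -0.2  0.1 -0.3  0.1  0.3 -0.  -0.4  0.
 -0.8  0.3 -0.5  0.2  0.   0.2]
side [ 5.82731e+02  8.75530e+01 -1.28000e-01]
top [ 5.8361e+02  8.6086e+01 -9.7000e-02]
V b [ 5.54725e+02  2.37026e+02 -2.11000e-01  6.64600e+00] [[-1.0, 0.7], [0.9, 0.9], [-0.2, 0.2], [-0.5, 1.1], [0.1, -1.1], [-0.4, -0.4], [-0.5, 0.2], [0.3, 0.0], [1.0, 0.7], [0.7, 1.0], [-0.5, 0.8], [-0.2, -0.3], [-1.5, -0.7], [-0.3, 0.1], [-0.8, -0.2]]
V s [ 5.54085e+02  2.37557e+02 -2.11000e-01  7.03400e+00] [[-0.8, 0.5], [1.0, 0.7], [-0.1, 0.0], [-0.4, 0.9], [0.2, -1.4], [-0.2, -0.6], [-0.3, 0.1], [0.4, -0.1]]
V t [ 5.55590e+02  2.36221e+02 -2.14000e-01  5.96600e+00] [[1.3, 0.5], [0.8, 0.8], [-0.3, 0.5], [0.1, -0.5], [-1.2, -0.9], [-0.1, 0.0], [-0.6, -0.2]]
```

```bash
ls pics
```

```text
a.png
b.png
s1.png
side0.png
side_ov.png
side_z0.png
side_z1.png
side_zz.png
t1.png
top0.png
top_ov.png
top_z0.png
top_z1.png
top_zz.png
```

View pics/side_ov.png

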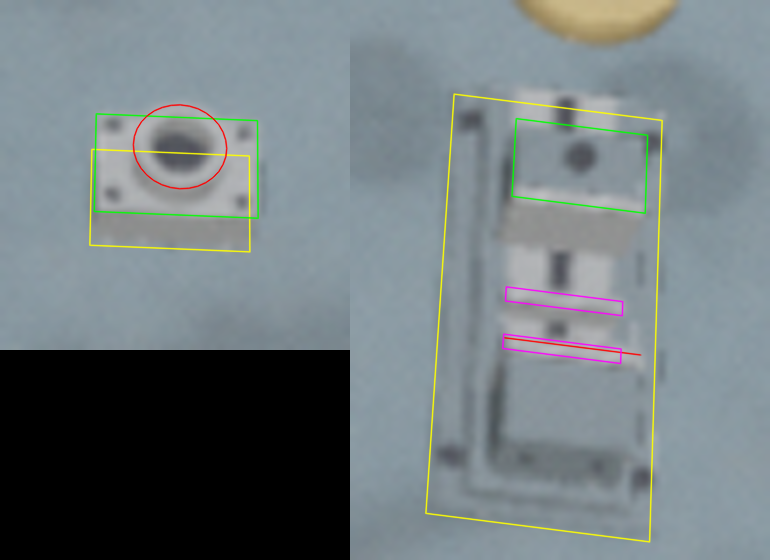

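View pics/top_ov.png

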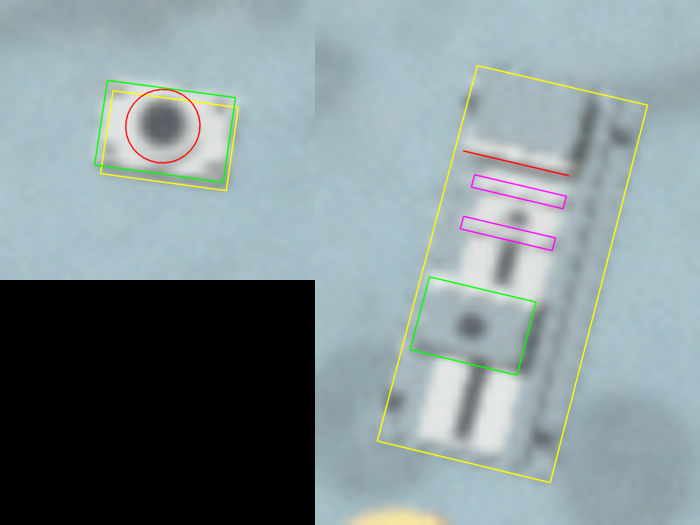

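```bash
cat > go.py <<'E'
import sys,numpy as np
from cell import manip
# usage: x y z yaw -> tool shift in cm and roll
s=manip.read_state(); p=s["eef_pos"]; y=s["eef_rot"][2]
t=np.array([float(v) for v in sys.argv[1:4]]); d=t-p
from scipy.spatial.transform import Rotation as R
q=R.from_euler("xyz",s["eef_rot"]).inv().apply(d)/10
print("shift",q.round(2),"turn",round(-(float(sys.argv[4])-y),3),"pos",p.round(1),"rot",s["eef_rot"].round(3),"F",s["wrist_force"].round(1),"gap",round(s["finger_gap"],1),"t",round(s["clock"],2))
E
python3 go.py 583.1 87 320 -0.115; python3 go.py 235 -497 320 .442
```

```text
shift [ 56.43 -37.93 -10.66] turn 0.557 pos [ 235.1 -497.2  213.4] rot [3.142 0.    0.442] F [-0.1  0.   0. ] gap 94.1 t 1.9
shift [ -0.    -0.02 -10.66] turn -0.0 pos [ 235.1 -497.2  213.4] rot [3.142 0.    0.442] F [-0.1  0.   0. ] gap 94.1 t 1.9
```

```bash
python3 -m pendant '[[[0,0,-5,0],[0,0,-10.7,0],[4,-2.7,-10.7,0.1],[8,-5.4,-10.7,0.2],[12,-8.1,-10.7,0.3]]]' 1; python3 go.py 583.1 87 320 -0.115
```

```text
clock: 2.4
eef_pos: [309.4, -371.2, 320.7]
eef_rot: [3.141, -0.0, 0.137]
wrist_force: [1.6, -0.9, -0.1]
finger_gap: 93.9
shift [ 33.36 -41.66   0.06] turn 0.252 pos [ 309.4 -371.2  320.7] rot [ 3.141 -0.     0.137] F [ 1.6 -0.9 -0.1] gap 93.9 t 2.4
```

```bash
python3 -m pendant '[[[3.1,-3.9,0,0.1],[6.2,-7.8,0,0.25],[9.3,-11.7,0,0.25],[12.4,-15.6,0,0.25],[15.5,-19.5,0,0.25]]]' >/dev/null; python3 go.py 583.1 87 320 -0.115
```

```text
shift [ 12.29 -26.28   0.08] turn 0.007 pos [ 432.4 -161.   320.7] rot [ 3.141e+00 -1.000e-03 -1.080e-01] F [ 1.3 -0.8  0.1] gap 94.1 t 2.9
```

```bash
python3 -m pendant '[[[2.1,-4.5,0,0.007],[4.2,-9,0,0.007],[6.3,-13.5,0,0.007],[8.4,-18,0,0.007],[10.5,-22.5,0,0.007]]]' >/dev/null; python3 -m pendant '[[[0,0,0,0]]]' >/dev/null; python3 go.py 583.1 87 150 -0.115
```

```text
shift [ 1.77 -3.53 16.92] turn 0.004 pos [561.9  53.8 319.2] rot [-3.141e+00  2.000e-03 -1.110e-01] F [-0.1 -0.8 -0.7] gap 93.8 t 3.5
```

```bash
python3 -m pendant '[[[1.77,-3.53,1,0.004],[1.77,-3.53,6,0.004],[1.77,-3.53,11,0.004],[1.77,-3.53,16.9,0.004],[1.77,-3.53,16.9,0.004]]]' >/dev/null; python3 -m pendant '[[[0,0,0,0]]]' >/dev/null; python3 go.py 583.1 87 60 -0.115
python3 - <<'E'
from h import *
for c,b in(("side",(320,170,410,260)),("top",(240,160,330,250))):
    d=grab(c); zoom(d["frame"],b,6,f"pics/{c}_app.png",housing(583.1,87,-.115),d)
a=np.hstack([cv2.imread(f"pics/{c}_app.png") for c in("side","top")]); cv2.imwrite("pics/app.png",cv2.resize(a,None,fx=.74,fy=.74))
E
```

```text
shift [ 0.06 -0.51  9.15] turn -0.005 pos [582.   82.1 151.5] rot [ 3.141e+00  1.000e-03 -1.200e-01] F [ 0.1 -0.6  1. ] gap 94.2 t 4.1
```

View pics/app.png

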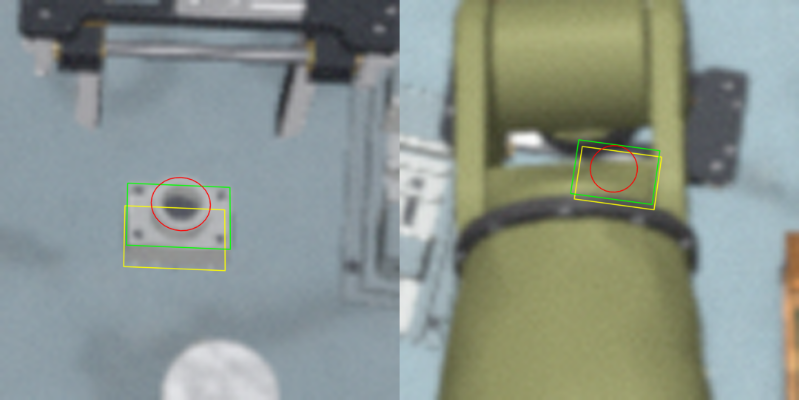

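```bash
python3 -m pendant '[[[0.1,-0.5,3,0],[0.1,-0.5,6,0],[0.1,-0.5,9.1,0],[0.1,-0.5,9.1,0]]]' >/dev/null; python3 go.py 583.1 87 14 -0.115
```

```text
shift [0.   0.02 4.55] turn -0.004 pos [583.2  87.2  59.5] rot [ 3.141e+00  2.000e-03 -1.190e-01] F [-0.3  0.3  0.3] gap 94.1 t 4.6
```

```bash
python3 -m pendant '[[[0,0,2,0],[0,0,4,0],[0,0,4.5,0],[0,0,4.5,0]]]' >/dev/null;python3 go.py 583.1 87 14 -0.115; python3 -m pendant '[[[0,0,0,0],[0,0,0,0],[0,0,0,0],[0,0,0,0],[0,0,0,0]]]' -1 30; python3 go.py 583.1 87 14 -0.115
```

```text
shift [-0.16  0.05  0.33] turn -0.004 pos [584.7  87.4  17.3] rot [-3.141e+00 -2.000e-03 -1.190e-01] F [ 0.6 -0.8  0.6] gap 94.2 t 5.0
clock: 5.5
eef_pos: [583.9, 87.3, 15.7]
eef_rot: [3.142, -0.0, -0.119]
wrist_force: [0.0, -1.3, 3.0]
finger_gap: 59.6
shift [-0.07  0.04  0.17] turn -0.004 pos [583.9  87.3  15.7] rot [ 3.142 -0.    -0.119] F [ 0.  -1.3  3. ] gap 59.6 t 5.5
```

```bash
python3 -m pendant '[[[0,0,-3,0],[0,0,-7,0],[0,0,-11.5,0],[0,0,-11.5,0]]]';python3 go.py 568.4 234.1 127 -0.211
```

```text
clock: 5.9
eef_pos: [586.1, 87.6, 136.4]
eef_rot: [-3.14, -0.009, -0.119]
wrist_force: [0.5, 0.6, -3.8]
finger_gap: 59.8
shift [ -3.5  -14.34   0.93] turn 0.092 pos [586.1  87.6 136.4] rot [-3.14  -0.009 -0.119] F [ 0.5  0.6 -3.8] gap 59.8 t 5.9
```

```bash
python3 -m pendant '[[[-0.9,-3.6,0,0.03],[-1.8,-7.2,0,0.06],[-2.6,-10.7,0,0.092],[-3.3,-14.3,0.2,0.092],[-3.3,-14.3,0.2,0.092]]]' >/dev/null; python3 -m pendant '[[[0,0,0,0],[0,0,0,0],[0,0,0,0]]]';python3 go.py 568.4 234.1 100 -0.211
python3 - <<'E'
from h import *
s=manip.read_state();p=s["eef_pos"]
for c,b in(("side",(360,140,460,240)),("top",(195,150,295,250))):
    d=grab(c); zoom(d["frame"],b,6,f"pics/{c}_ab.png",vise(554.7,237,-.211)+housing(p[0],p[1],s["eef_rot"][2],p[2]-15.7),d)
a=np.hstack([cv2.imread(f"pics/{c}_ab.png") for c in("side","top")]); cv2.imwrite("pics/ab.png",cv2.resize(a,None,fx=.66,fy=.66))
E
```

```text
clock: 6.7
eef_pos: [568.1, 232.2, 128.2]
eef_rot: [3.141, 0.0, -0.212]
wrist_force: [0.6, 0.4, -3.7]
finger_gap: 59.9
shift [-0.01 -0.19  2.82] turn -0.001 pos [568.1 232.2 128.2] rot [ 3.141  0.    -0.212] F [ 0.6  0.4 -3.7] gap 59.9 t 6.7
```

View pics/ab.png

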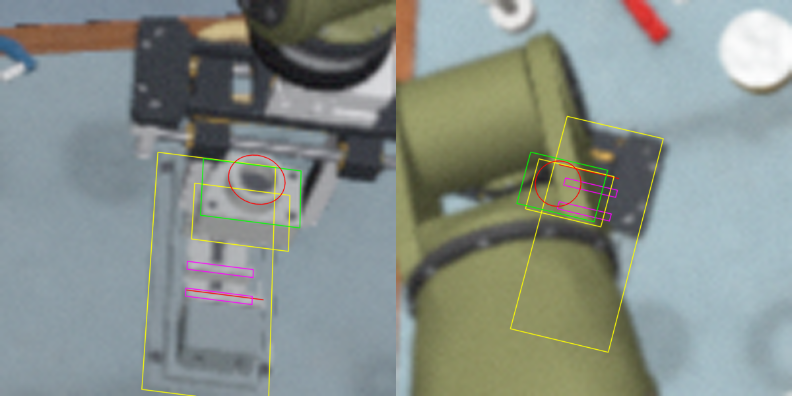

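```bash
python3 -m pendant '[[[0,-0.2,2,0],[0,-0.2,4,0],[0,-0.2,6,0],[0,-0.2,7.4,0],[0,-0.2,7.4,0]]]' >/dev/null; python3 -m pendant '[[[0,0,0,0],[0,0,0,0],[0,0,0,0]]]';python3 go.py 568.4 234.1 49.7 -0.211
python3 - <<'E'
from h import *
s=manip.read_state();p=s["eef_pos"]
d=grab("side"); zoom(d["frame"],(370,150,450,230),7,"pics/dn0.png")
zoom(d["frame"],(370,150,450,230),7,"pics/dn1.png",vise(554.7,237,-.211)[:2]+housing(p[0],p[1],s["eef_rot"][2],p[2]-15.7),d)
a=np.hstack([cv2.imread(f"pics/dn{c}.png") for c in(0,1)]); cv2.imwrite("pics/dn.png",cv2.resize(a,None,fx=.7,fy=.7))
E
```

```text
clock: 7.6
eef_pos: [568.9, 235.3, 55.5]
eef_rot: [-3.141, -0.001, -0.211]
wrist_force: [0.0, 0.5, -4.3]
finger_gap: 59.9
shift [-0.02  0.13  0.58] turn -0.0 pos [568.9 235.3  55.5] rot [-3.141e+00 -1.000e-03 -2.110e-01] F [ 0.   0.5 -4.3] gap 59.9 t 7.6
```

View pics/dn.png

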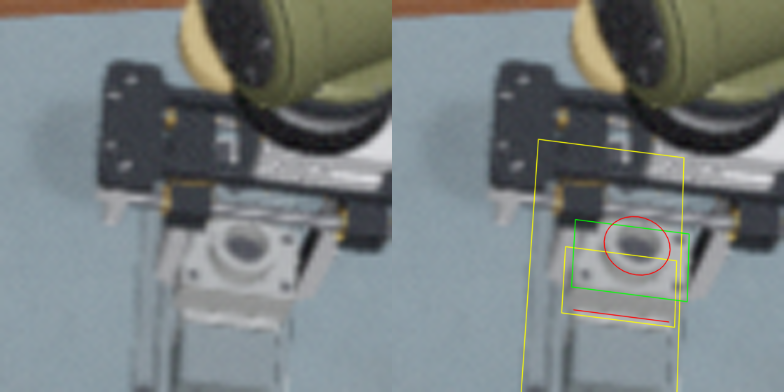

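```bash
for i in 1; do :; done; python3 -m pendant '[[[0,0.1,0.2,0],[0,0.1,0.4,0],[0,0.1,0.4,0],[0,0.1,0.4,0]]]'; python3 go.py 568.4 234.1 49.7 -0.211
```

```text
clock: 8.05
eef_pos: [568.2, 234.2, 50.4]
eef_rot: [3.142, 0.0, -0.211]
wrist_force: [-0.0, 0.6, -2.7]
finger_gap: 59.8
shift [0.03 0.01 0.07] turn -0.0 pos [568.2 234.2  50.4] rot [ 3.142  0.    -0.211] F [-0.   0.6 -2.7] gap 59.8 t 8.05
```

```bash
python3 -m pendant '[[[0,0,0.05,0],[0,0,0.1,0],[0,0,0.1,0]]]'; python3 go.py 568.4 234.1 49.7 -0.211
```

```text
clock: 8.35
eef_pos: [568.3, 234.2, 49.7]
eef_rot: [-3.141, -0.0, -0.211]
wrist_force: [-1.2, -0.7, 1.6]
finger_gap: 59.6
shift [0.01 0.01 0.  ] turn -0.0 pos [568.3 234.2  49.7] rot [-3.141 -0.    -0.211] F [-1.2 -0.7  1.6] gap 59.6 t 8.35
```

```bash
python3 -m pendant '[[[0.1,0,0.0,0],[0.2,0,0,0],[0.3,0,0,0],[0.3,0,0,0]]]'; python3 -m pendant '[[[0.1,0,0.0,0],[0.1,0,0,0]]]';python3 -m pendant '[[[0.1,0,0.0,0],[0.1,0,0,0]]]'
```

```text
clock: 8.75
eef_pos: [571.4, 233.7, 49.7]
eef_rot: [-3.141, -0.0, -0.211]
wrist_force: [-2.0, 0.5, 4.4]
finger_gap: 59.9
clock: 8.95
eef_pos: [572.3, 233.5, 49.8]
eef_rot: [-3.141, -0.0, -0.211]
wrist_force: [-2.9, 0.5, 4.8]
finger_gap: 59.7
clock: 9.15
eef_pos: [573.2, 233.3, 49.7]
eef_rot: [-3.141, -0.0, -0.211]
wrist_force: [-2.4, 0.1, 5.4]
finger_gap: 59.6
```

```bash
for k in 1; do python3 -m pendant '[[[0.1,0,0.0,0],[0.1,0,0,0]]]';python3 -m pendant '[[[0.1,0,0.0,0],[0.1,0,0,0]]]'; done
```

```text
clock: 9.35
eef_pos: [574.2, 233.1, 49.7]
eef_rot: [-3.141, -0.0, -0.211]
wrist_force: [-3.2, -0.3, 4.5]
finger_gap: 59.4
clock: 9.55
eef_pos: [574.5, 233.0, 49.7]
eef_rot: [3.141, 0.001, -0.211]
wrist_force: [-9.7, 1.4, 8.8]
finger_gap: 60.0
```

```bash
python3 -m pendant '[[[0.1,0,0.0,0],[0.1,0,0,0],[0.1,0,0,0]]]'
python3 - <<'E'
from h import *
s=manip.read_state();print(s["moment"]);p=s["eef_pos"]
d=grab("side"); zoom(d["frame"],(370,150,450,230),7,"pics/e0.png")
h=place([[20,0,0]],554.7,237,-.211)[0];zoom(d["frame"],(370,150,450,230),7,"pics/e1.png",vise(554.7,237,-.211)[:2]+housing(h[0],h[1],-.211,34),d)
a=np.hstack([cv2.imread(f"pics/e{c}.png") for c in(0,1)]); cv2.imwrite("pics/e.png",cv2.resize(a,None,fx=.7,fy=.7))
E
```

```text
clock: 9.85
eef_pos: [574.7, 232.9, 49.7]
eef_rot: [3.141, 0.003, -0.211]
wrist_force: [-14.3, 1.8, 11.7]
finger_gap: 59.7
[0.31452541 2.78624707 0.15751998]
```

View pics/e.png

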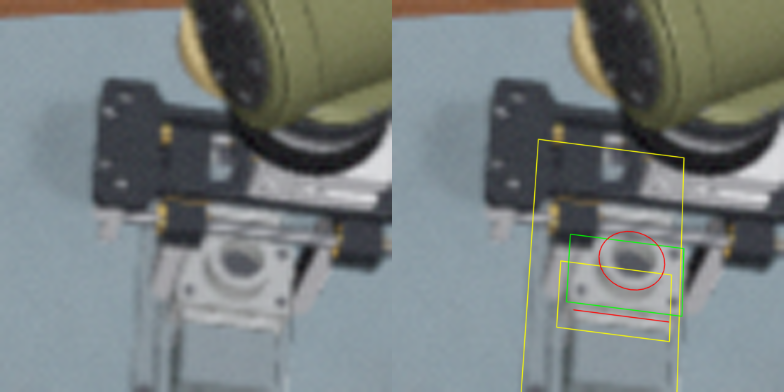

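```bash
python3 -m pendant '[[[0,0,0,0],[0,0,0,0],[0,0,0,0],[0,0,0,0],[0,0,0,0]]]' 1; python3 go.py 574 233 140 -.211; python3 -m pendant '[[[0,0,-3,0],[0,0,-7,0],[0,0,-11,0],[-4,0,-14,0],[-9,0,-14,0]]]';python3 -m pendant '[[[-4,0,0,0],[-6,0,0,0],[-6,0,0,0],[-6,0,0,0]]]' -1 30
python3 - <<'E'
from h import *
h=place([[20,0,0]],554.7,237,-.211)[0]
for c,b in(("side",(370,150,450,230)),("top",(205,160,285,240))):
    d=grab(c); zoom(d["frame"],b,5,f"pics/{c}_r0.png"); zoom(d["frame"],b,5,f"pics/{c}_r1.png",vise(554.7,237,-.211)[:2]+housing(h[0],h[1],-.211,34),d)
a=np.vstack([np.hstack([cv2.imread(f"pics/{c}_r{i}.png") for i in(0,1)]) for c in("side","top")]); cv2.imwrite("pics/r.png",cv2.resize(a,None,fx=.75,fy=.75))
E
```

```text
clock: 10.4
eef_pos: [576.1, 232.5, 49.4]
eef_rot: [-3.142, -0.0, -0.211]
wrist_force: [-0.3, 0.9, 0.1]
finger_gap: 93.1
shift [-0.22 -0.01 -9.06] turn -0.0 pos [576.1 232.5  49.4] rot [-3.142 -0.    -0.211] F [-0.3  0.9  0.1] gap 93.1 t 10.4
clock: 10.9
eef_pos: [489.0, 251.7, 193.2]
eef_rot: [-3.138, -0.005, -0.213]
wrist_force: [0.1, 0.7, -0.1]
finger_gap: 94.0
clock: 11.3
eef_pos: [429.8, 264.1, 189.8]
eef_rot: [-3.141, -0.001, -0.211]
wrist_force: [0.0, -0.2, -0.0]
finger_gap: 65.2
```

View pics/r.png

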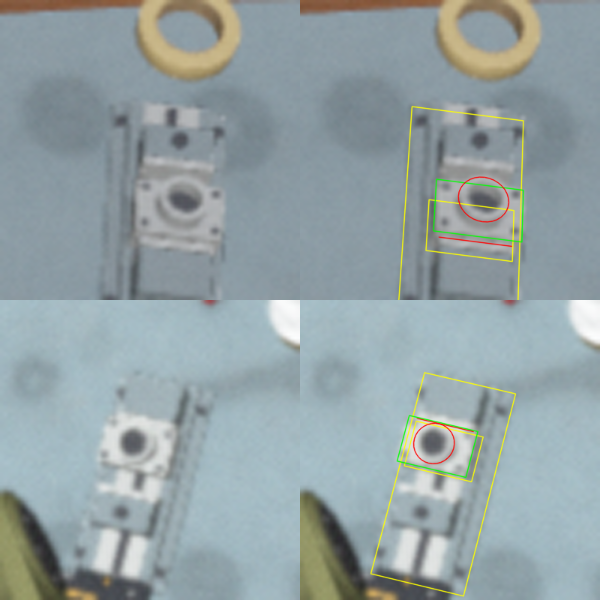

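```bash
python3 - <<'E'
from h import *
for c,b in(("side",(392,165,437,220)),("top",(215,180,260,235))):
    d=grab(c); zoom(d["frame"],b,10,f"pics/{c}_q.png")
cv2.imwrite("pics/q.png",cv2.resize(np.hstack([cv2.imread(f"pics/{c}_q.png") for c in("side","top")]),None,fx=.88,fy=.88))
E
python3 go.py 480 253 190 -.211
```

```text
shift [ 5.1  -0.01 -0.08] turn -0.001 pos [430.1 263.7 189.2] rot [ 3.141  0.    -0.212] F [-0.1  0.3  0.8] gap 49.7 t 11.5
```

View pics/q.png

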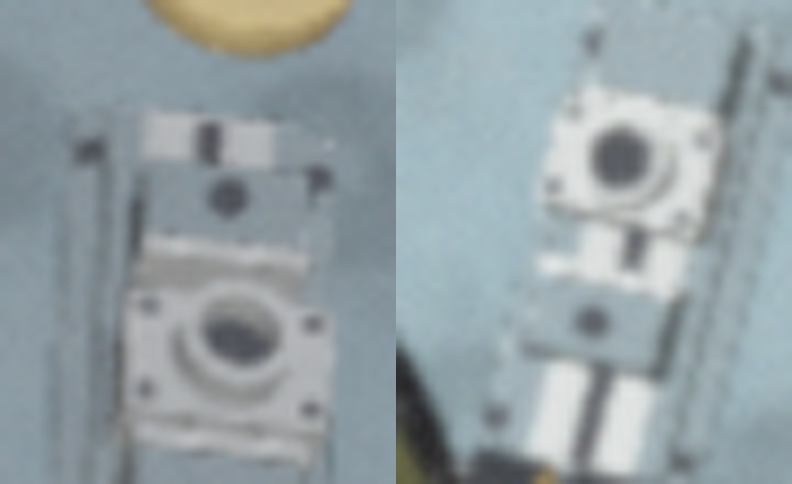

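```bash
python3 -m pendant '[[[2.5,0,0,0],[5,0,0,0],[5,0,0,0],[5,0,0,0],[5,0,0,0]]]' -1 30; python3 go.py 480.5 252.9 36 -.211
python3 - <<'E'
from h import *
for c,n in(("side","tape_roll"),("top","tape_roll")):
    d=grab(c)
    for r in models.regions_of(c,n)[:1]: print(r["score"],back(d,[r["point"]],15).round(0))
E
```

```text
clock: 12.0
eef_pos: [477.9, 253.5, 189.3]
eef_rot: [3.141, 0.0, -0.211]
wrist_force: [-0.4, 0.3, -0.2]
finger_gap: 10.1
shift [ 0.28  0.   15.33] turn -0.0 pos [477.9 253.5 189.3] rot [ 3.141  0.    -0.211] F [-0.4  0.3 -0.2] gap 10.1 t 12.0
```

```bash
python3 -m pendant '[[[0.2,0,4,0],[0.2,0,8,0],[0.2,0,11,0],[0.2,0,11,0],[0.2,0,11,0]]]'; python3 go.py 480.5 252.9 36 -.211
python3 - <<'E'
from h import *
for c,b in(("side",(370,130,450,230)),("top",(205,160,285,260))):
    d=grab(c); zoom(d["frame"],b,5,f"pics/{c}_p.png",vise(554.7,237,-.211,6.6),d)
cv2.imwrite("pics/p.png",cv2.resize(np.hstack([cv2.imread(f"pics/{c}_p.png") for c in("side","top")]),None,fx=.98,fy=.98))
E
```

```text
clock: 12.7
eef_pos: [480.4, 253.3, 80.4]
eef_rot: [-3.141, -0.0, -0.211]
wrist_force: [0.1, -0.1, 1.2]
finger_gap: 0.2
shift [0.01 0.04 4.44] turn -0.0 pos [480.4 253.3  80.4] rot [-3.141 -0.    -0.211] F [ 0.1 -0.1  1.2] gap 0.2 t 12.7
```

View pics/p.png

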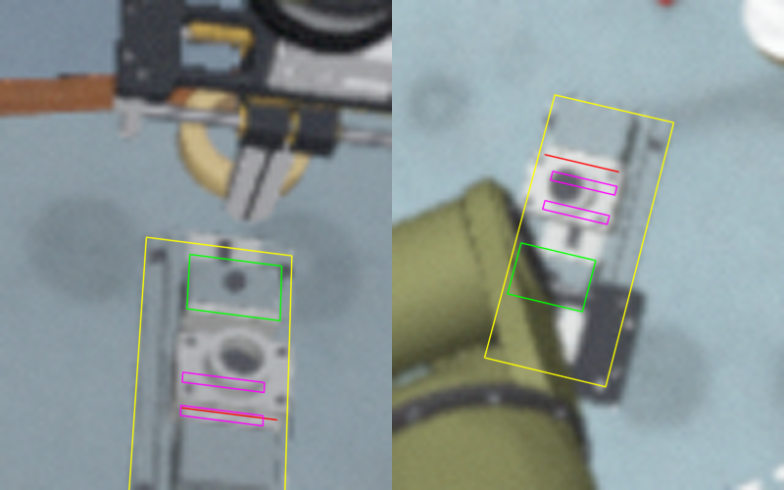

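```bash
python3 -m pendant '[[[0,0,2,0],[0,0,4,0],[0,0,4.4,0],[0,0,4.4,0],[0,0,4.4,0]]]'; python3 -m pendant '[[[0.3,0,0,0],[0.6,0,0,0],[0.9,0,0,0],[1.2,0,0,0],[1.2,0,0,0]]]'
```

```text
clock: 13.3
eef_pos: [480.9, 253.4, 37.0]
eef_rot: [-3.14, -0.002, -0.211]
wrist_force: [-0.4, 0.3, 0.7]
finger_gap: 0.3
clock: 13.8
eef_pos: [492.3, 250.4, 35.5]
eef_rot: [-3.141, -0.0, -0.211]
wrist_force: [-0.4, 1.2, 0.1]
finger_gap: 0.4
```

```bash
python3 -m pendant '[[[0.2,0,0,0],[0.4,0,0,0],[0.6,0,0,0],[0.6,0,0,0]]]'; python3 -m pendant '[[[0.2,0,0,0],[0.4,0,0,0],[0.6,0,0,0],[0.6,0,0,0]]]'
```

```text
clock: 14.2
eef_pos: [497.5, 249.4, 35.4]
eef_rot: [3.141, 0.001, -0.211]
wrist_force: [-3.6, 0.3, 1.4]
finger_gap: 0.4
clock: 14.6
eef_pos: [503.4, 248.1, 35.4]
eef_rot: [3.141, 0.001, -0.211]
wrist_force: [-3.5, 2.2, 1.8]
finger_gap: 0.6
```

```bash
python3 -m pendant '[[[0.2,0,0,0],[0.4,0,0,0],[0.6,0,0,0],[0.6,0,0,0]]]'; python3 -m pendant '[[[0.15,0,0,0],[0.3,0,0,0],[0.3,0,0,0]]]'
```

```text
clock: 15.0
eef_pos: [509.4, 246.9, 35.4]
eef_rot: [3.142, 0.0, -0.211]
wrist_force: [-3.5, 0.7, 1.2]
finger_gap: 0.3
clock: 15.3
eef_pos: [511.8, 246.4, 35.3]
eef_rot: [3.141, 0.002, -0.211]
wrist_force: [-8.3, 1.4, 4.9]
finger_gap: 0.5
```

```bash
python3 -m pendant '[[[0.1,0,0,0],[0.1,0,0,0],[0.1,0,0,0]]]'; python3 -m pendant '[[[0.1,0,0,0],[0.1,0,0,0],[0.1,0,0,0]]]'
```

```text
clock: 15.6
eef_pos: [511.8, 246.4, 35.3]
eef_rot: [3.141, 0.003, -0.211]
wrist_force: [-15.8, 3.3, 7.7]
finger_gap: 0.5
clock: 15.9
eef_pos: [511.8, 246.4, 35.4]
eef_rot: [3.14, 0.005, -0.211]
wrist_force: [-22.7, 4.1, 13.3]
finger_gap: 0.3
```

```bash
python3 -m pendant '[[[0.1,0,0,0],[0.15,0,0,0],[0.15,0,0,0],[0.15,0,0,0],[0.15,0,0,0]]]'
python3 - <<'E'
from h import *
h=place([[20,0,0]],554.7,237,-.211)[0]
d=grab("side"); b=(392,165,437,220); zoom(d["frame"],b,9,"pics/c0.png"); zoom(d["frame"],b,9,"pics/c1.png",vise(554.7,237,-.211)[:2]+housing(h[0],h[1],-.211,34),d)
cv2.imwrite("pics/c.png",cv2.resize(np.hstack([cv2.imread(f"pics/c{c}.png") for c in(0,1)]),None,fx=.95,fy=.95))
E
```

```text
clock: 16.4
eef_pos: [511.9, 246.3, 35.3]
eef_rot: [3.139, 0.009, -0.21]
wrist_force: [-34.7, 6.7, 22.0]
finger_gap: 0.2
```

View pics/c.png

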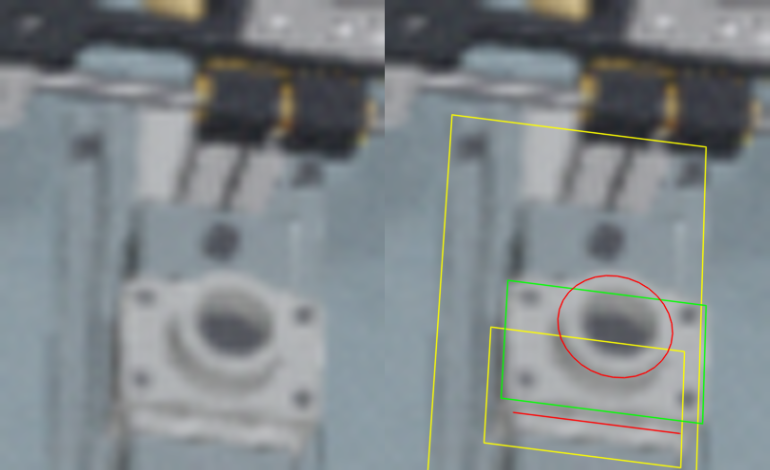

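```bash
python3 -m pendant '[[[-0.2,0,0,0],[-0.5,0,0,0],[-1,0,0,0],[-1.6,0,0,0],[-1.6,0,0,0]]]'; python3 -m pendant '[[[0,0,-3,0],[0,0,-7,0],[0,0,-11,0],[-3,0,-14,0],[-7,0,-14,0]]]'; python3 -m pendant '[[[-3,0,0,0],[-4,0,0,0],[-4,0,0,0]]]'
python3 - <<'E'
from h import *
for c,b in(("side",(387,155,442,220)),("top",(215,180,270,245))):
    d=grab(c); zoom(d["frame"],b,8,f"pics/{c}_f.png"); cv2.imwrite(f"pics/{c}_fin.png",d["frame"][:,:,::-1])
    for n in("plug_gauge","grease_tin"):
        r=models.regions_of(c,n)[:1]; print(c,n,r and r[0]["point"])
cv2.imwrite("pics/f.png",cv2.resize(np.hstack([cv2.imread(f"pics/{c}_f.png") for c in("side","top")]),None,fx=.9,fy=.9))
E
```

```text
clock: 16.95
eef_pos: [499.8, 248.8, 35.4]
eef_rot: [3.142, -0.0, -0.211]
wrist_force: [0.3, -0.1, -0.9]
finger_gap: 0.4
clock: 17.45
eef_pos: [433.2, 263.9, 179.3]
eef_rot: [-3.137, -0.005, -0.213]
wrist_force: [0.1, 0.6, -1.4]
finger_gap: 0.2
clock: 17.75
eef_pos: [392.4, 272.1, 175.8]
eef_rot: [-3.141, -0.001, -0.21]
wrist_force: [0.1, -0.0, 0.1]
finger_gap: 0.2
side plug_gauge [456.1, 262.8]
side grease_tin [369.8, 260.1]
top plug_gauge [218.8, 146.7]
top grease_tin [287.1, 160.8]
```

View pics/f.png

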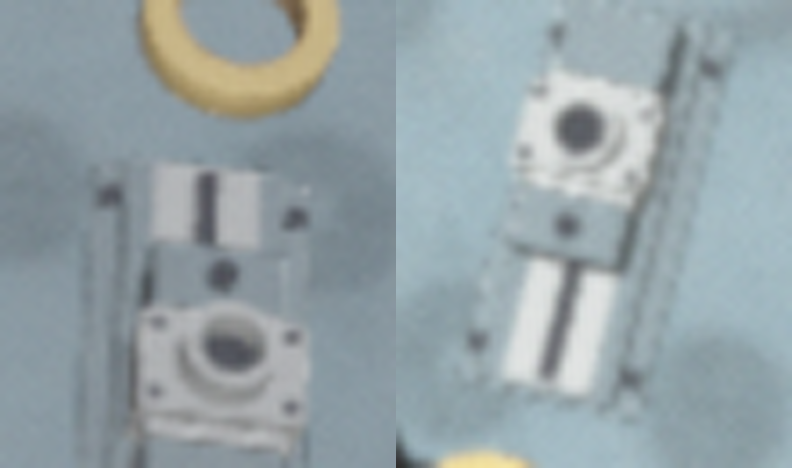

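```bash
python3 -c "
from cell import manip
print(manip.sign_off())"
```

```text
the job is handed in; nothing more can be done
None
```

I clamped the bearing housing in the vise and handed the job in at about 18 s. No verdict came back.

**What I did:** I gripped the bare-steel housing across its short ends and set it on the parallels. I then pushed it against the fixed jaw until the wrist read about 14 N, released it, and pushed the sliding jaw's back with closed fingers. The jaw stopped moving under about 35 N of push. The fingers then backed straight off and lifted clear.

**Last checks:**
- **Seating:** both cameras show the housing seated collar up, square and centred. It sits tight against the fixed jaw, and the sliding jaw plate touches it.
- **Other items:** the plug gauge and grease tin are within about 3 pixels of where they started. I did not check the tape roll and micrometer numerically.
- **Robot:** the wrist force is near zero and the arm is clear of everything.

**Not confirmed:**
- **Clamping force:** nothing reads the force left between jaw and housing after release. I infer it from the jaw stopping hard.
- **Jaw travel:** it is not read directly either. The fingertips stopped about 2 mm short of my rough estimate, which relied on an assumed finger thickness, and the pictures show no gap.

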